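# Free a hung-up wax pan and fan the nest of pans

## Task

The middle wax pan is hung up on the big pan's handle: first, without lifting it out, push its handle round to either side until the pan drops flat in the big pan and its handle stands about 45 degrees from the big pan's handle. Then take the wax block out of it and lay it flat in the middle of the saucer, and last pick up the small pan and set it down (do not drop it) flat in the middle pan, its handle about 45 degrees further round the same way, so that the three handles fan out in order and each clears the one below. Leave the big pan where it stands and do not disturb the saucer, the vise, the brush or the file holder.

Things in the scene. Friction and masses are not known exactly. Their poses are not given: they have to be found in the camera images.
- big: steel pan, 160 mm outside diameter, 46 mm high, wall 3, floor 4; origin: centre of the underside, z up; handle along +x: thin neck at the rim, then black grip 100 to 170 mm from the axis, 20 wide, 26 tall, top 6 above the rim. About 0.7 kg, loose on the bench; its grip spans heights 26 to 52 mm
- middle: steel pan, 132 mm outside diameter, 56 mm high, wall 3, floor 4; origin: centre of the underside, z up; handle along +x: thin neck at the rim, then black grip 100 to 170 mm from the axis, 20 wide, 26 tall, top 6 above the rim. 0.22 kg; starts in the big pan, tilted 4 degrees, grip lying on the big grip; turns easily if pushed. Flat, its origin is 4 above the big pan's, grip at heights 40 to 66
- middle_grip (a point): centre of the middle pan's grip, 135 mm from the bowl's axis and 49 mm above the bowl's underside; axes as the middle pan's
- small: steel pan, 104 mm outside diameter, 66 mm high, wall 3, floor 4; origin: centre of the underside, z up; handle along +x: thin neck at the rim, then black grip 100 to 170 mm from the axis, 20 wide, 26 tall, top 6 above the rim. 0.17 kg, on the bench to one side, centre of mass 25 to 40 from the axis towards the handle. Flat in the nest its origin is 4 above the middle pan's
- small_grip (a point): centre of the small pan's grip, where it can be pinched across its 20 mm width from above: 135 mm from the bowl's axis, 59 mm above the bowl's underside; axes as the small pan's (x outwards along the handle)
- wax_c (a point): centre of the loose blue wax block, 60 mm along its x, 34 mm along its y, 24 mm high along z, about 60 g, lying in the middle pan at the start
- saucer: white ceramic saucer, 144 mm across, 18 mm high, loose on the bench to the other side; origin at the centre of its underside; its flat inner floor (90 mm across) is 5 mm above the bench
- brush: bystander: white nylon brush 50 x 130 mm, 35 mm high, long along its y, beyond the pans
- file_holder: bystander: aluminium file holder 35 x 190 mm, 36 mm high, long along its y, beyond the pans
- vise: bystander: black vise fixed to the bench, about 118 mm high, 110 mm wide across y, beyond the pans to the right; origin under its centre
Mind the look-alikes: they are no part of the job. There is more than one size of the part that bears wax_c; the job needs the larger. Of the things that look like the saucer, take the one that is nearest to the robot's base at the start.

How it is judged (in metres and radians):
On the way, in this order (a step that is already met when the one before it is completed fails the run):
1. the middle pan lies flat in the big pan with its handle swung about 45 degrees to one side (z of middle in the frame of big below 0.008 m and angle between middle's own z axis and vertical below 0.035 rad and horizontal distance between middle and big below 0.02 m and ((x of middle_grip in the frame of big above 0.05 m and y of middle_grip in the frame of big above 0.05 m) or (x of middle_grip in the frame of big above 0.05 m and y of middle_grip in the frame of big below -0.05 m))), for 0.2 s.
2. the wax block lies in the saucer (horizontal distance between wax_c and saucer below 0.03 m and height (world z) of wax_c below 0.045 m and angle between wax_c's own z axis and vertical below 0.3 rad), for 0.2 s.
3. the small pan lies flat in the middle pan and the handles fan out (z of small in the frame of middle below 0.008 m and angle between small's own z axis and vertical below 0.035 rad and horizontal distance between small and middle below 0.02 m and ((x of middle_grip in the frame of big above 0.05 m and y of middle_grip in the frame of big above 0.05 m and x of small_grip in the frame of middle above 0.05 m and y of small_grip in the frame of middle above 0.05 m) or (x of middle_grip in the frame of big above 0.05 m and y of middle_grip in the frame of big below -0.05 m and x of small_grip in the frame of middle above 0.05 m and y of small_grip in the frame of middle below -0.05 m))), for 0.2 s.
At the end, for the whole second after the job is handed in: Big pan within 40 mm of its start; middle pan flat in it and small pan flat in that (under 2 degrees, on the floor); each handle 22 to 68 degrees round from the one below, both the same way; wax flat within 30 mm of the saucer's centre; all released and at rest (all of step 2 and all of step 3 and z of middle in the frame of big below 0.008 m and angle between middle's own z axis and vertical below 0.035 rad and horizontal distance between middle and big below 0.02 m and linear speed of each of middle, small, big below 0.02 m/s and angle between big's own z axis and vertical below 0.03 rad and distance of big from where it was at the start of the episode below 0.04 m); the robot touches nothing.
It fails at once if the middle pan is lifted out (raised more than 30 mm) (z of middle in the frame of big above 0.034 m).
It fails at once if the small pan is dropped into the nest (faster than 0.6 m/s while entering it) (horizontal distance between small and middle below 0.05 m and z of small in the frame of middle below 0.03 m and linear speed of small above 0.6 m/s).
It fails at once if a bystander is disturbed (brush or file holder moved more than 30 mm) or the saucer is moved more than 40 mm (distance of any of brush, file_holder from where it was at the start of the episode above 0.03 m or distance of saucer from where it was at the start of the episode above 0.04 m).
It fails at once if the vise is struck hard (over 25 N) (contact force between vise and the arm above 25 N).
It also fails if it takes over 67 s, if anything falls off the work surface, if the arm or the gripper's body presses on something with over 40 N, if the wrist force passes 120 N, or if a joint passes its speed limit or range.

## Robot

A 6-joint arm with a two-finger parallel gripper is mounted at the origin on the work surface. World frame = base frame: x ahead of the robot, y to its left, z up, the work surface at z = 0. Lengths are in mm, angles in rad, forces in N, time in s.
With the tool pointing down it reaches from about 325 to 850 mm from the base axis. Payload 4.4 kg.
Tool frame: the origin (TCP) lies on the centre line of the jaws, within the pads' length; the fingertips stand 22 mm ahead of it and the grasp point (between the pads) lies 3 mm ahead of it; z points along the fingers, y is the line along which they close (so a half turn about z gives the same grasp; the last joint's range is limited). The gripper opens to 94 mm and grips with 3 to 60 N. Pads are 16 mm wide; open, the fingers measure 119 mm over their backs; the gripper's body (75 mm by 177 mm) begins 78 mm behind the grasp point.
Start: joints at [1.137, 0.207, 1.542, -0, 1.393, -0.15], TCP at [160.461, 552.159, 227.447] pointing down, gripper open.
Joint ranges: [-2.73, 2.73], [-0.86, 2.22], [0.23, 2.46], [-1.11, 4.25], [0.08, 2.63], [-2.82, 2.82]. Speed limits (rad/s): [2.79, 2.79, 3.14, 3.14, 3.14, 3.14].

## Interface

Orientations are given as a unit quaternion [w, x, y, z].
In Python, from rig import ctrl, snapshot gives the robot as it stands.
- The arm moves only by the shell command python3 -m pendant 'ROWS' [FORCE]. ROWS is JSON, a list of rows, each a list of 3 entries, a list of its own where there are three numbers: the shift along the tool's x, y, z each as a share of 20 mm, from -1 to 1, then the turn about the tool's z as a share of 0.12 rad, from -1 to 1, then the opening, from 0 (shut) to 1 (fully open). A call has 1 to 5 rows; each row shifts and turns the commanded pose from where the row before left it, along the tool's axes as they then stand; what a row does not reach is not made up. A row lasts 1/12 s, in which the tool goes at most 41.7 mm and 7.16 degrees, less where a joint would pass 70% of its speed; a pose out of reach is approached as far as the arm can. A call with a number of a shift or a turn outside -1 to 1 is refused whole. A call with a gripper value outside its range is refused whole. The fingers move at their own pace and stop on an object; FORCE is the grip in N (left out, the last holds). Time passes only in rows, so rows that do not move let the fingers close. It gives the time, the measured TCP pose, the force, the opening and the grip force at its end, in the units of the state.
- ctrl.state(): the state, without advancing time (a new reading comes with each control period).
- snapshot(name): name is "scene" or "side" or "wrist"; returns a dict with "pixels" (420x560x3 uint8, red, green, blue), "vertical_fov" (degrees; the focal length in pixels is half the picture's height over the tangent of half this angle, whatever the lens; pixels are square), "cx", "cy" (the principal point, pixels), "D" ([k1, k2, p1, p2, k3] as OpenCV has them; the pictures are not rectified), "R" (3x3) and "t" (3): a world point X has camera coordinates R X + t. Camera axes: x right, y down, z forward; pixel columns grow to the right and rows downward; lengths in mm; the calibration is good to about 2 mm. A picture is of the moment at which its call begins. There is no depth.
- ctrl.close_job(): hands the job in; it is judged then, once.
The state is a dict: "t": time; "joint_pos": joint angles; "qd": joint speeds; "effort": joint torques, N m; "position": TCP position; "ee_rot": TCP orientation; "wrist_force": force on the tool from outside, world axes, zero at the start; "torque": the same for the moment, N m; "gripper_width": finger opening in mm; "grip_force": force on a finger pad.
Only numpy, scipy, OpenCV 4.12 (cv2) and the standard library are available. Lean on these libraries where they do the work, as an engineer would, in place of code of your own. Each camera call takes 0.05 s, during which the arm holds its last target. There are 200 camera calls.

## Working session

There is one attempt and no reset: what is moved stays moved. The work goes in short steps, Python scripts to look and compute and a shell command to move; the robot and the scene stay as the last step left them, time stands still between calls to the robot, and variables do not carry over. Pictures are saved under pics/ and viewed, at most 10 in all, crops included, and the job is handed in when it is done.

```bash
mkdir -p pics; ls
cat > h.py <<'E'
import numpy as np, cv2
from rig import ctrl, snapshot
def K(s):
    f=210/np.tan(np.radians(s["vertical_fov"])/2)
    return np.array([[f,0,s["cx"]],[0,f,s["cy"]],[0,0,1.]])
def ray(s,uv,z):
    "pixel -> world point at height z"
    p=cv2.undistortPoints(np.array(uv,float).reshape(-1,1,2),K(s),np.array(s["D"],float)).reshape(-1,2)
    R=np.array(s["R"]);t=np.array(s["t"]).ravel();c=-R.T@t
    d=np.c_[p,np.ones(len(p))]@R
    z=np.broadcast_to(z,len(p))
    return c+d*((z-c[2])/d[:,2])[:,None]
def proj(s,X):
    return cv2.projectPoints(np.array(X,float).reshape(-1,1,3),cv2.Rodrigues(np.array(s["R"],float))[0],np.array(s["t"],float),K(s),np.array(s["D"],float))[0].reshape(-1,2)
def save(s,n): cv2.imwrite(f"pics/{n}.png",s["pixels"][:,:,::-1])
E
python3 - <<'E'
from h import *
import pickle
a=snapshot("scene");b=snapshot("side")
pickle.dump((a,b),open("s0.pkl","wb"))
big=np.vstack([a["pixels"],b["pixels"]])
save(a,"scene0");save(b,"side0")
for s in (a,b): print((-np.array(s["R"]).T@np.array(s["t"]).ravel()).round(), s["vertical_fov"],s["D"])
print(ctrl.state())
E
```

```text
pics
[1217.   31.  785.] 56.65070284960891 [-0.03608993  0.          0.          0.          0.        ]
[   0. -882.  846.] 48.02348484180509 [-0.07992603  0.          0.          0.          0.        ]
{'t': 0.1, 'joint_pos': array([ 1.13745837e+00,  2.07358743e-01,  1.54276429e+00, -2.67651684e-05,
        1.39347178e+00, -1.50549536e-01]), 'qd': array([-0.00180015, -0.00184298, -0.00226512, -0.00172745, -0.00150108,
       -0.00093045]), 'effort': array([ 1.55859252e-04, -3.71862209e+01, -2.82292396e+01,  7.00519513e-02,
        3.11564107e-02, -6.22167227e-05]), 'position': array([160.21150555, 551.54367115, 226.41545025]), 'ee_rot': array([-2.75512868e-04,  1.40921126e-01,  9.90020320e-01, -9.62513956e-04]), 'wrist_force': array([-0.38102035,  0.56681317, -0.62270093]), 'torque': array([-0.02350024, -0.0094849 ,  0.00015823]), 'grip_force': 0.0, 'gripper_width': 94.16496459789337}
```

View pics/scene0.png

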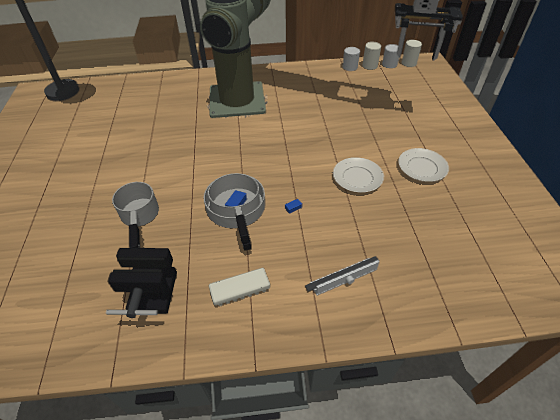

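View pics/side0.png

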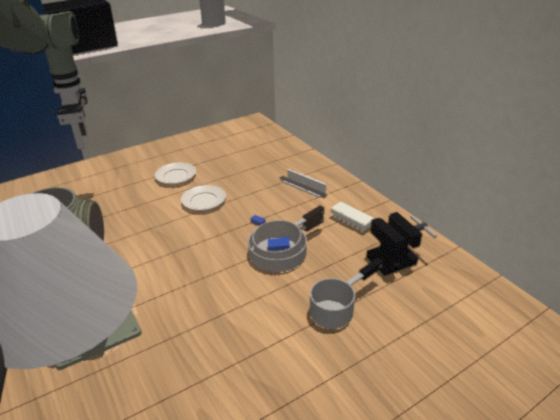

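The scene picture shows the small pan at about (136,203) with its grip beside the vise (140,255), the big and middle pans at (235,198) with grips near (244,232), saucers at (358,176) and (423,167), and a small decoy wax block at (293,206). In the side picture the pans are at (278,246) and (332,303), and the saucers at (203,200) and (175,174).

Run:
```python
from h import *
import pickle
a,b=pickle.load(open("s0.pkl","rb"))
z=4
def crop(s,x,y,w,h,k): return cv2.resize(s["pixels"][y:y+h,x:x+w,::-1],None,fx=k,fy=k,interpolation=cv2.INTER_CUBIC)
A=crop(a,100,165,200,150,4)
B=crop(b,235,195,200,140,4)
for n,C,x,y in(("ca",A,100,165),("cb",B,235,195)):
    for i in range(0,200,20):
        cv2.putText(C,str(x+i),(i*4,10),0,.35,(0,0,255),1);cv2.line(C,(i*4,0),(i*4,C.shape[0]),(0,0,255) if 0 else (120,120,200),1)
    for i in range(0,C.shape[0]//4,20):
        cv2.putText(C,str(y+i),(0,i*4+10),0,.35,(0,0,255),1);cv2.line(C,(0,i*4),(800,i*4),(120,120,200),1)
    cv2.imwrite(f"pics/{n}.png",C)
print(ray(a,[(136,203),(235,198),(358,176),(423,167)],[30,40,10,10]).round())
print(ray(b,[(332,303),(278,246),(203,200),(175,174)],[30,40,10,10]).round())
```

```text
[[ 490. -282.   30.]
 [ 514.  -20.   40.]
 [ 444.  330.   10.]
 [ 431.  527.   10.]]
[[ 501. -280.   30.]
 [ 500.  -41.   40.]
 [ 440.  319.   10.]
 [ 426.  524.   10.]]
```

View pics/ca.png

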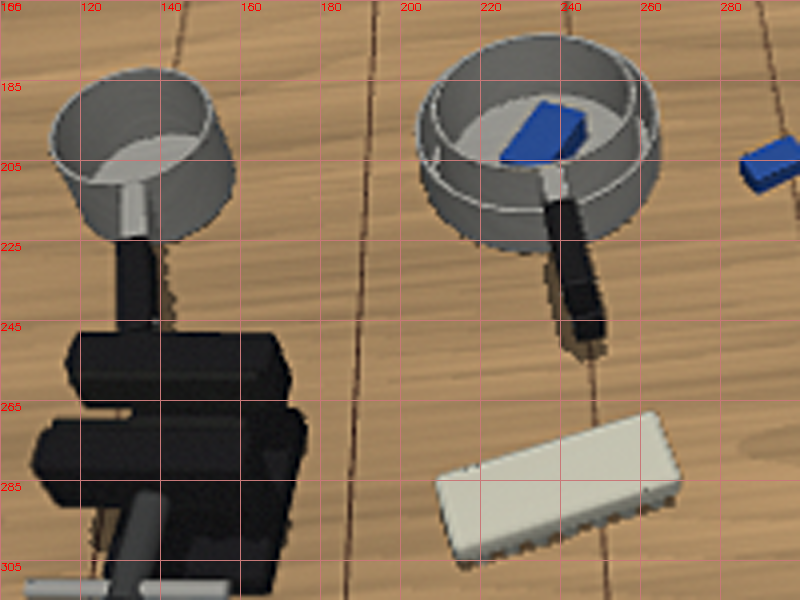

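View pics/cb.png

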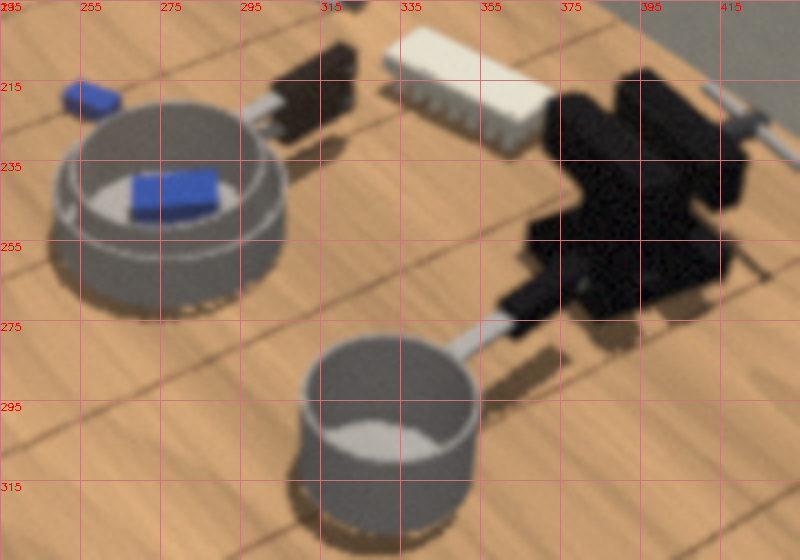

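```bash
cat > fit.py <<'E'
from h import *
from scipy.optimize import least_squares
def circ(obs,R,z):
    P=np.vstack([ray(s,uv,z) for s,uv in obs])[:,:2]
    f=lambda c:np.hypot(*(P-c).T)-R
    r=least_squares(f,P.mean(0)); return r.x,r.fun
E
python3 - <<'E'
from fit import *
import pickle
a,b=pickle.load(open("s0.pkl","rb"))
c4=lambda L,o:[(o[0]+(x+.5)/4-.5,o[1]+(y+.5)/4-.5) for x,y in L]
A=lambda *L:(a,c4(L,(100,165)));B=lambda *L:(b,c4(L,(235,195)))
np.set_printoptions(precision=1,suppress=True)
sm=[A((50,140),(150,68),(214,110),(100,183)),B((303,390),(385,335),(480,390),(390,462))]
bg=[A((417,135),(660,130),(540,211)),B((55,195),(286,185),(165,258))]
for n,o,R,z in(("small",sm,52,66),("big",bg,80,46)):
    print(n,*circ(o,R,z),*[circ([q],R,z)[0] for q in o])
print("mid grip top start,end(z~78)",ray(*A((563,202),(591,320)),[76,80]))
print("big? mid neck",ray(*A((553,167)),[62]))
print("small grip top start / neck",ray(*A((137,240),(134,184)),[72,66]))
print("small sideview grip start/end top",ray(*B((505,300),(572,258)),[72,72]))
print("wax scene top", ray(*A((546,100),(588,122),(500,160),(550,160)),[32,32,32,32]))
print("wax scene topctr", ray(*A((541,133)),[32]), "side top corners",ray(*B((131,178),(217,170),(218,199),(131,210)),32))
print("vise jaw near top corners", ray(*A((75,333),(275,333)),118))
print("vise side", ray(*B((548,98),(590,95),(528,225)),[118,118,60]))
print("brush",ray(*A((437,478),(655,411),(681,478),(462,548)),35))
E
```

```text
small [ 496.8 -281.2] [-2.7 -1.1  2.1 -1.7 -2.8 -2.9  1.   0.4] [ 497.  -278.7] [ 497.4 -283.8]
big [507.7 -21.2] [-1.3  0.7 -2.3 -2.8  0.2  1.1] [505.4 -19.9] [508.6 -22.6]
mid grip top start,end(z~78) [[605.6  -6.4  76. ]
 [697.6   5.4  80. ]]
big? mid neck [[564.2 -12.   62. ]]
small grip top start / neck [[ 600.4 -260.5   72. ]
 [ 549.4 -270.8   66. ]]
small sideview grip start/end top [[ 599.3 -261.6   72. ]
 [ 658.7 -255.2   72. ]]
wax scene top [[476.  -16.1  32. ]
 [499.9  11.   32. ]
 [526.7 -47.9  32. ]
 [530.8 -15.5  32. ]]
wax scene topctr [[506.  -20.5  32. ]] side top corners [[495.9   8.9  32. ]
 [550.2 -16.6  32. ]
 [533.5 -43.5  32. ]
 [478.3 -20.8  32. ]]
vise jaw near top corners [[ 701.  -266.4  118. ]
 [ 713.8 -159.7  118. ]]
vise side [[ 712.5 -164.6  118. ]
 [ 737.5 -177.4  118. ]
 [ 666.9 -205.4   60. ]]
brush [[761.5 -86.8  35. ]
 [732.5  36.2  35. ]
 [777.5  46.7  35. ]
 [806.  -73.3  35. ]]
```

```bash
cat > go.py <<'E'
"python3 go.py x y z yaw_x_deg: shift left in 20 mm shares along the present tool axes, turn left in 0.12 rad shares"
import sys,numpy as np
from rig import ctrl
from scipy.spatial.transform import Rotation as R
s=ctrl.state();w,x,y,z=s["ee_rot"];r=R.from_quat([x,y,z,w]);M=r.as_matrix()
yaw=np.degrees(np.arctan2(M[1,0],M[0,0]))
print("t%.1f"%s["t"],"pos",s["position"].round(1),"yaw%.1f"%yaw,"F",s["wrist_force"].round(1),"w%.1f g%.1f"%(s["gripper_width"],s["grip_force"]),"j1 %.2f j6 %.2f"%(s["joint_pos"][0],s["joint_pos"][5]))
if len(sys.argv)>1:
    v=np.array(sys.argv[1:],float)
    d=M.T@(v[:3]-s["position"])/20
    print("shares",d.round(2))
    if len(v)>3:
        dy=(v[3]-yaw+180)%360-180; print("turns(tool z)",round(-np.radians(dy)/.12,2))
        t=np.radians(v[3]); N=np.array([[np.cos(t),np.sin(t),0],[np.sin(t),-np.cos(t),0],[0,0,-1.]])
        print("shares after turning",(N.T@(v[:3]-s["position"])/20).round(2))
E
P='python3 -m pendant'
$P '[[[-1,-0.59,0],0,0],[[-1,-0.59,0],0,0],[[-1,-0.59,0],0,0],[[-1,-0.59,0],0,0],[[-1,-0.59,0],0,0]]'
$P '[[[-1,-0.59,0],0,0],[[-1,-0.59,0],0,0],[[-1,-0.59,0],0,0],[[-1,-0.59,0],0,0],[[-1,-0.59,0],0,0]]'
$P '[[[-1,-0.59,0],0,0],[[-1,-0.59,0],0,0],[[-1,-0.59,0],0,0],[[-1,-0.59,0],0,0],[[-1,-0.59,0],0,0]]'
$P '[[[-1,-0.59,0],0,0],[[-1,-0.59,0],0,0],[[-1,-0.59,0],0,0],[[-1,-0.59,0],0,0],[[-1,-0.59,0],0,0]]'
python3 go.py 637 45 140 164
```

```text
t: 0.52
position: [240.3, 466.5, 226.9]
ee_rot: [-0.0, 0.141, 0.99, -0.001]
wrist_force: [-0.2, 0.0, 0.0]
gripper_width: 63.9
grip_force: 0.0
t: 0.93
position: [319.9, 381.9, 227.0]
ee_rot: [-0.0, 0.141, 0.99, -0.0]
wrist_force: [-0.4, 0.2, -0.6]
gripper_width: 31.1
grip_force: 0.0
t: 1.35
position: [399.5, 297.3, 227.0]
ee_rot: [-0.0, 0.141, 0.99, -0.0]
wrist_force: [0.1, -0.3, -0.8]
gripper_width: 1.0
grip_force: 0.0
t: 1.77
position: [479.0, 212.9, 226.9]
ee_rot: [-0.001, 0.141, 0.99, -0.0]
wrist_force: [0.9, -0.4, 0.4]
gripper_width: 0.2
grip_force: 0.0
t1.8 pos [479.  212.9 226.9] yaw163.8 F [ 0.9 -0.4  0.4] w0.2 g0.0 j1 0.25 j6 -1.03
shares [-9.93 -5.85  4.34]
turns(tool z) -0.03
shares after turning [-9.91 -5.89  4.35]
```

```bash
P='python3 -m pendant'
$P '[[[-1,-0.59,0.4],0,0],[[-1,-0.59,0.4],0,0],[[-1,-0.59,0.4],0,0],[[-1,-0.59,0.4],0,0],[[-1,-0.59,0.4],0,0]]' >/dev/null
$P '[[[-1,-0.59,0.4],0,0],[[-1,-0.59,0.4],0,0],[[-1,-0.59,0.4],0,0],[[-1,-0.59,0.4],0,0],[[-0.9,-0.59,0.4],0,0]]'
python3 go.py 637 36 78
python3 - <<'E'
from h import *
a=snapshot("scene");b=snapshot("side");w=snapshot("wrist")
C=np.vstack([np.hstack([a["pixels"][140:320,160:400],b["pixels"][150:330,200:440]]),]) 
C=cv2.resize(C,(800,300),interpolation=cv2.INTER_CUBIC)
W=cv2.resize(w["pixels"],(400,300))
cv2.imwrite("pics/p1.png",np.vstack([C,np.hstack([W,W*0])])[:,:,::-1])
E
```

```text
t: 2.6
position: [636.3, 44.3, 146.3]
ee_rot: [-0.001, 0.141, 0.99, -0.0]
wrist_force: [0.4, 0.8, 0.0]
gripper_width: 0.3
grip_force: 0.0
t2.6 pos [636.3  44.3 146.3] yaw163.8 F [0.4 0.8 0. ] w0.3 g0.0 j1 -0.07 j6 -1.35
shares [-0.15 -0.39  3.41]
```

View pics/p1.png

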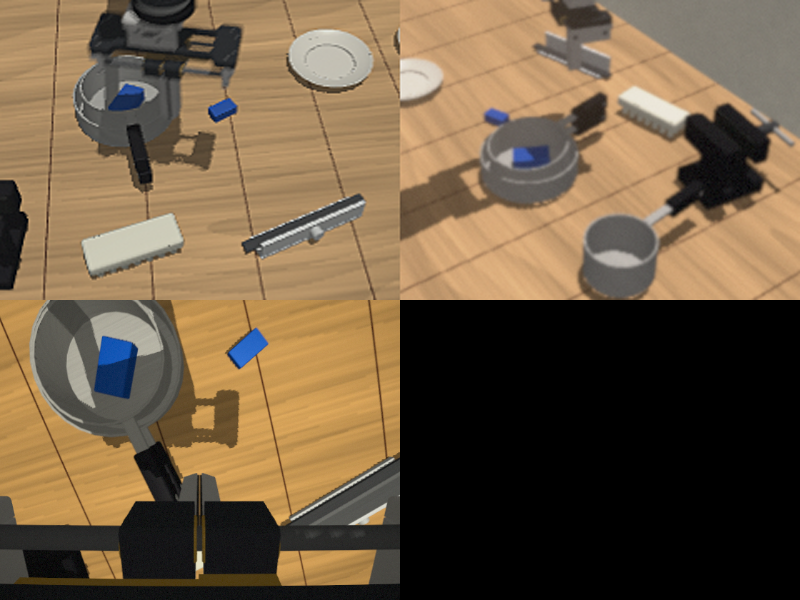

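The wrist picture shows the closed fingertips at (200,480 in the panel) about 20 mm clear of the middle grip on its +y side. The scene and side panels show the pans unmoved, so I go down and push towards -y.

```bash
P='python3 -m pendant'
$P '[[[0,0,0.7],0,0],[[0,0,0.7],0,0],[[0,0,0.7],0,0],[[0,0,0.7],0,0],[[0,0,0.6],0,0]]' >/dev/null
$P '[[[0,-0.4,0],0,0],[[0,-0.4,0],0,0],[[0,-0.4,0],0,0],[[-0.1,-0.4,0],0,0],[[-0.1,-0.4,0],0,0]]' 
$P '[[[-0.1,-0.4,0],0,0],[[-0.1,-0.4,0],0,0],[[-0.1,-0.4,0],0,0],[[-0.1,-0.4,0],0,0],[[-0.1,-0.4,0],0,0]]'
python3 go.py 634 -80 78
python3 - <<'E'
from h import *
a=snapshot("scene");b=snapshot("side");w=snapshot("wrist")
C=np.vstack([np.hstack([a["pixels"][140:320,160:400],b["pixels"][150:330,200:440]]),]) 
C=cv2.resize(C,(800,300),interpolation=cv2.INTER_CUBIC)
W=cv2.resize(w["pixels"],(400,300))
cv2.imwrite("pics/p2.png",np.vstack([C,np.hstack([W,W*0])])[:,:,::-1])
E
```

```text
t: 3.58
position: [629.4, 4.7, 80.7]
ee_rot: [0.001, 0.141, 0.99, 0.0]
wrist_force: [1.2, -0.0, 0.0]
gripper_width: 1.0
grip_force: 0.3
t: 4.0
position: [627.3, -36.3, 79.9]
ee_rot: [0.0, 0.141, 0.99, 0.0]
wrist_force: [0.2, 1.5, 1.7]
gripper_width: 0.7
grip_force: 0.9
t4.0 pos [627.3 -36.3  79.9] yaw163.8 F [0.2 1.5 1.7] w0.7 g0.9 j1 -0.20 j6 -1.48
shares [-0.93 -2.01  0.09]
```

View pics/p2.png

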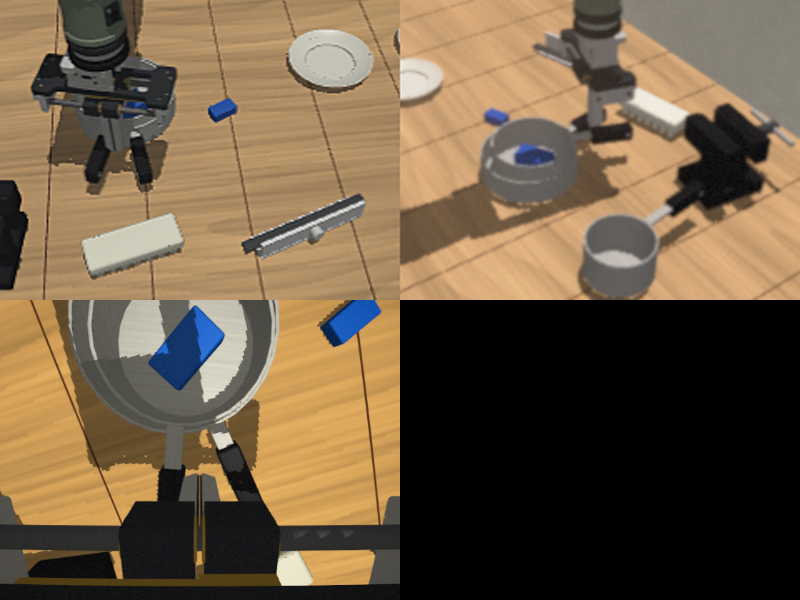

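The middle handle has swung off the big grip and now lies about 25 degrees from it. The big pan has not moved, so I keep pushing a little lower.

```bash
P='python3 -m pendant'
$P '[[[-0.1,-0.4,0.15],0,0],[[-0.1,-0.4,0.15],0,0],[[-0.1,-0.4,0],0,0],[[-0.1,-0.4,0],0,0],[[-0.1,-0.4,0],0,0]]' 
$P '[[[0,-0.15,0],0,0],[[0,0,0],0,0],[[0,0.4,0],0,0],[[0,0.6,-0.6],0,0],[[0,0.6,-1],0,0.55]]'
$P '[[[0.5,0.2,-1],0,0.55],[[1,0.2,-1],0,0.55],[[1,0,-0.5],0,0.55],[[1,0,0],0,0.55],[[1,0,0],0,0.55]]'
$P '[[[1,0,0],0,0.55],[[1,0,0],0,0.55],[[1,0,0],0,0.55],[[1,0,0],0,0.55],[[0,0,0],0,0.55]]'
python3 go.py 512 -20 140
python3 - <<'E'
from h import *
import pickle
a=snapshot("scene");b=snapshot("side");w=snapshot("wrist")
pickle.dump((a,b,w),open("s3.pkl","wb"))
C=np.hstack([a["pixels"][150:290,190:400],b["pixels"][190:330,210:420]])
C=cv2.resize(C,(800,267),interpolation=cv2.INTER_CUBIC)
W=cv2.resize(w["pixels"],(440,330))
cv2.imwrite("pics/p3.png",np.vstack([C,np.hstack([W,W[:,:360]*0])])[:,:,::-1])
E
```

```text
t: 4.57
position: [625.1, -77.5, 73.0]
ee_rot: [-0.0, 0.141, 0.99, -0.0]
wrist_force: [0.4, 0.7, -1.0]
gripper_width: 0.2
grip_force: 0.3
t: 4.98
position: [631.6, -47.1, 103.7]
ee_rot: [-0.003, 0.141, 0.99, 0.0]
wrist_force: [0.5, -0.5, 0.0]
gripper_width: 4.1
grip_force: 0.0
t: 5.4
position: [550.0, -14.2, 158.0]
ee_rot: [0.002, 0.14, 0.99, 0.0]
wrist_force: [-0.1, -0.4, 0.1]
gripper_width: 37.1
grip_force: 0.0
t: 5.82
position: [469.6, 8.8, 155.8]
ee_rot: [-0.001, 0.14, 0.99, 0.0]
wrist_force: [0.0, -0.9, -0.5]
gripper_width: 51.6
grip_force: 0.0
t5.8 pos [469.6   8.8 155.8] yaw163.9 F [ 0.  -0.9 -0.5] w51.6 g0.0 j1 -0.17 j6 -1.46
shares [-2.44 -0.79  0.78]
```

View pics/p3.png

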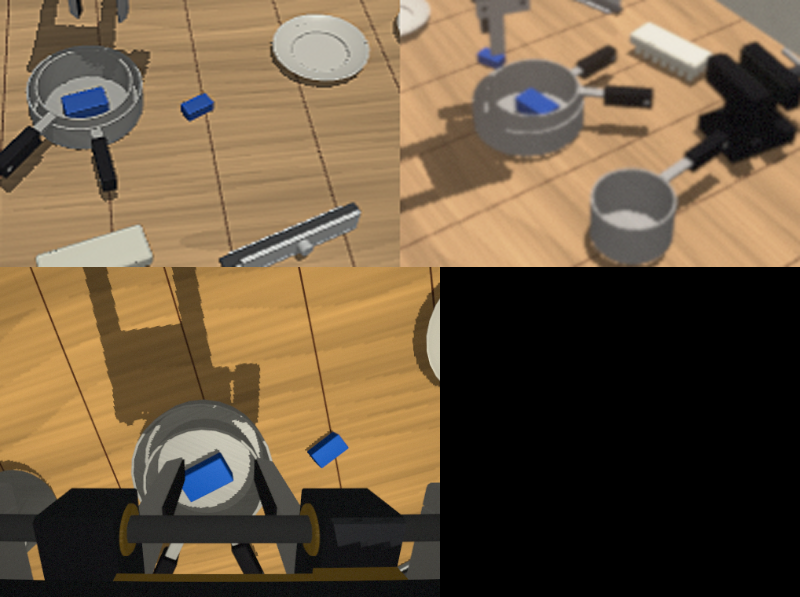

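Step 1 looks done: the middle handle is about 45 degrees to the -y side, the pan looks flat, and the big pan stands where it was. The wax is at about (85,101) in the scene panel and (207,478) in the wrist panel. I'll measure its pose and the saucer with image code.

```bash
cat > meas.py <<'E'
from fit import *
import pickle
def wax(s,z,near,r=100):
    p=s["pixels"].astype(int)
    m=((p[:,:,2]-p[:,:,0]>50)&(p[:,:,2]>1.5*p[:,:,0])).astype(np.uint8)
    v,u=np.nonzero(m); P=ray(s,np.c_[u,v],z)[:,:2]
    k=np.hypot(*(P-near).T)<r; u,v,P=u[k],v[k],P[k]
    br=s["pixels"][v,u].astype(int).sum(1)
    t,_=cv2.threshold(br.astype(np.uint8 if br.max()<256 else np.uint16).reshape(-1,1)//3 .__int__() if 0 else (br//3).astype(np.uint8).reshape(-1,1),0,255,cv2.THRESH_OTSU)
    T=P[br//3>t]
    (c,wh,an)=cv2.minAreaRect(T.astype(np.float32))
    if wh[0]<wh[1]: an+=90
    return np.array(c).round(1),np.sort(wh).round(1),round((an+90)%180-90,1),len(T),len(P)
E
python3 - <<'E'
from meas import *
a,b,w=pickle.load(open("s3.pkl","rb"))
for n,s in zip("abw",(a,b,w)): print(n,wax(s,32,np.array([512,-20]),70))
a0,b0=pickle.load(open("s0.pkl","rb"))
for s in (a0,b0):
    p=s["pixels"].astype(int); m=(p.min(2)>150)&(p.max(2)-p.min(2)<35)
    v,u=np.nonzero(m);P=ray(s,np.c_[u,v],18)[:,:2]
    P=P[np.hypot(*(P-[442,325]).T)<90]; print("saucer",cv2.minEnclosingCircle(P.astype(np.float32)),P.mean(0),len(P))
# handle of middle: neck start & grip in scene, big grip
f=lambda L:[(190+x/1.905,150+y/1.905) for x,y in L]
g=lambda L:[(210+x/1.905,190+y/1.905) for x,y in L]
print("mid neck, grip start (scene)",ray(a,f([(52,122),(40,133)]),[60,66]).round())
print("mid grip start,end (side)",ray(b,g([(606-400,94),(650-400,93)]),66).round())
print("big grip start (scene)",ray(a,f([(99,138),(107,180)]),[52,52]).round())
E
```

```text
a (array([523.3, -22. ]), array([41. , 58.2]), -75.9, 214, 296)
b (array([519.7, -26.9]), array([34.4, 59.3]), -77.6, 160, 178)
w (array([520.4, -23.2]), array([32.4, 59.2]), -77.4, 1945, 2389)
saucer ((442.53057861328125, 329.2349548339844), 70.88475799560547) [444.90960552 328.25421922] 1296
saucer ((443.96875, 324.908203125), 69.47955322265625) [442.16011116 322.81669147] 802
mid neck, grip start (scene) [[581. -64.  60.]
 [603. -78.  66.]]
mid grip start,end (side) [[ 586. -103.   66.]
 [ 638. -136.   66.]]
big grip start (scene) [[609.  -5.  52.]
 [676.   2.  52.]]
```

```bash
P='python3 -m pendant'
$P '[[[0,0,0],1,0.55],[[0,0,0],1,0.55],[[0,0,0],1,0.55],[[0,0,0],1,0.55],[[0,0,0],1,0.55]]' >/dev/null
$P '[[[0,0,0],1,0.55],[[0,0,0],1,0.55],[[0,0,0],1,0.55],[[0,0,0],0.92,0.55],[[0,0,0],0,0.55]]'  >/dev/null
python3 go.py 520.5 -23.5 33 102.6
```

```text
t6.8 pos [474.1   6.2 155.9] yaw102.4 F [-0.2  0.2 -0.3] w51.6 g0.0 j1 -0.17 j6 -0.39
shares [-1.94  1.94  6.15]
turns(tool z) -0.03
shares after turning [-1.95  1.94  6.15]
```

```bash
P='python3 -m pendant'
$P '[[[-0.65,0.65,0.3],0,0.55],[[-0.65,0.65,0.3],0,0.55],[[-0.65,0.64,0.3],0,0.55],[[0,0,0.5],0,0.55],[[0,0,0.5],0,0.55]]' >/dev/null
$P '[[[0,0,0.6],0,0.55],[[0,0,0.6],0,0.55],[[0,0,0.6],0,0.55],[[0,0,0.6],0,0.55],[[0,0,0.6],0,0.55]]'
python3 go.py 520.5 -23.5 33
$P '[[[0,0,0.5],0,0.55],[[0,0,0.5],0,0.55],[[0,0,0.2],0,0.55],[[0,0,0],0,0.55],[[0,0,0],0,0.55]]'
python3 go.py 520.5 -23.5 33
$P '[[[0,0,0],0,0.2],[[0,0,0],0,0.2],[[0,0,0],0,0.2],[[0,0,0],0,0.2],[[0,0,0],0,0.2]]' 15
python3 go.py 520.5 -23.5 33
```

```text
t: 7.63
position: [518.0, -22.7, 56.1]
ee_rot: [-0.001, 0.626, 0.78, -0.0]
wrist_force: [0.2, 0.6, -0.1]
gripper_width: 51.5
grip_force: 0.0
t7.6 pos [518.  -22.7  56.1] yaw102.5 F [ 0.2  0.6 -0.1] w51.5 g0.0 j1 -0.21 j6 -0.43
shares [-0.07  0.12  1.16]
t: 8.05
position: [518.9, -23.3, 33.4]
ee_rot: [-0.0, 0.626, 0.78, -0.0]
wrist_force: [0.1, -0.2, 0.4]
gripper_width: 52.1
grip_force: 0.0
t8.1 pos [518.9 -23.3  33.4] yaw102.5 F [ 0.1 -0.2  0.4] w52.1 g0.0 j1 -0.21 j6 -0.43
shares [-0.03  0.07  0.02]
t: 8.47
position: [519.6, -23.5, 34.2]
ee_rot: [0.001, 0.626, 0.78, 0.0]
wrist_force: [-0.6, -0.0, 2.6]
gripper_width: 33.4
grip_force: 15.0
t8.5 pos [519.6 -23.5  34.2] yaw102.5 F [-0.6 -0.   2.6] w33.4 g15.0 j1 -0.21 j6 -0.43
shares [-0.01  0.04  0.06]
```

```bash
P='python3 -m pendant'
$P '[[[0,0,-0.5],0,0.2],[[0,0,-0.8],0,0.2],[[0,0,-1],0,0.2],[[0,0,-1],0,0.2],[[0,0,-1],0,0.2]]' 20 >/dev/null
$P '[[[0,0,0],0,0.2],[[0,0,0],0,0.2]]'
python3 go.py 443 327 80
```

```text
t: 9.05
position: [519.8, -23.5, 120.8]
ee_rot: [0.001, 0.626, 0.78, 0.001]
wrist_force: [0.6, 0.1, -0.5]
gripper_width: 34.2
grip_force: 20.0
t9.1 pos [519.8 -23.5 120.8] yaw102.5 F [ 0.6  0.1 -0.5] w34.2 g20.0 j1 -0.21 j6 -0.43
shares [17.94  0.03  2.01]
```

```bash
P='python3 -m pendant'
$P '[[[0.9,0,0],0,0.2],[[0.9,0,0],0,0.2],[[0.9,0,0],0,0.2],[[0.9,0,0],0,0.2],[[0.9,0,0],0,0.2]]' >/dev/null
$P '[[[0.9,0,0],0,0.2],[[0.9,0,0],0,0.2],[[0.9,0,0],0,0.2],[[0.9,0,0],0,0.2],[[0.9,0,0],0,0.2]]' >/dev/null
$P '[[[0.9,0,0],0,0.2],[[0.9,0,0],0,0.2],[[0.9,0,0],0,0.2],[[0.9,0,0],0,0.2],[[0.9,0,0.3],0,0.2]]' >/dev/null
$P '[[[0.9,0,0.3],0,0.2],[[0.9,0,0.4],0,0.2],[[0.9,0,0.5],0,0.2],[[0.9,0,0.5],0,0.2],[[0.8,0,0],0,0.2]]' >/dev/null
$P '[[[0,0,0],0,0.2],[[0,0,0],0,0.2]]'
python3 go.py 443 327 32.5
```

```text
t: 10.88
position: [440.1, 326.0, 77.6]
ee_rot: [-0.001, 0.625, 0.78, -0.002]
wrist_force: [-0.1, -0.2, 0.2]
gripper_width: 33.7
grip_force: 20.0
t10.9 pos [440.1 326.   77.6] yaw102.6 F [-0.1 -0.2  0.2] w33.7 g20.0 j1 0.48 j6 0.26
shares [0.02 0.16 2.26]
```

```bash
P='python3 -m pendant'
$P '[[[0,0.15,0.5],0,0.2],[[0,0,0.5],0,0.2],[[0,0,0.4],0,0.2],[[0,0,0.3],0,0.2],[[0,0,0.25],0,0.2]]' 
$P '[[[0,0,0.15],0,0.2],[[0,0,0.1],0,0.2],[[0,0,0],0,0.2],[[0,0,0],0,0.2]]' 
python3 go.py 443 327 32.5
```

```text
t: 11.3
position: [444.0, 326.0, 39.0]
ee_rot: [-0.0, 0.626, 0.779, -0.001]
wrist_force: [0.5, 1.5, -1.6]
gripper_width: 33.7
grip_force: 20.0
t: 11.63
position: [444.7, 327.0, 35.6]
ee_rot: [0.0, 0.626, 0.78, 0.0]
wrist_force: [-0.9, 0.4, -1.3]
gripper_width: 33.8
grip_force: 20.0
t11.6 pos [444.7 327.   35.6] yaw102.5 F [-0.9  0.4 -1.3] w33.8 g20.0 j1 0.48 j6 0.26
shares [ 0.02 -0.08  0.16]
```

```bash
P='python3 -m pendant'
$P '[[[0,0,0.1],0,0.2],[[0,0,0],0,0.2],[[0,0,0],0,0.2]]'
$P '[[[0,0,0.1],0,0.2],[[0,0,0],0,0.2],[[0,0,0],0,0.2]]'
```

```text
t: 11.88
position: [444.6, 327.0, 33.6]
ee_rot: [0.0, 0.626, 0.78, 0.0]
wrist_force: [0.2, -0.1, -0.4]
gripper_width: 33.8
grip_force: 20.0
t: 12.13
position: [444.4, 326.9, 31.3]
ee_rot: [-0.0, 0.626, 0.78, -0.0]
wrist_force: [0.8, 0.1, -0.4]
gripper_width: 34.1
grip_force: 20.0
```

```bash
P='python3 -m pendant'
$P '[[[0,0,0.06],0,0.2],[[0,0,0],0,0.2],[[0,0,0],0,0.45],[[0,0,0],0,0.45],[[0,0,0],0,0.45]]'
$P '[[[0,0,-0.3],0,0.45],[[0,0,-0.6],0,0.45],[[0,0,-1],0,0.45],[[0,0,-1],0,0.45],[[0,0,-1],0,0.45]]'
$P '[[[-0.5,0,-1],0,0.45],[[-1,0,-0.5],0,0.45],[[-1,0,0],0,0.45],[[-1,0,0],0,0.45],[[-1,0,0],0,0.45]]'
python3 go.py 615 -258 150 191
python3 - <<'E'
from meas import *
a=snapshot("scene");b=snapshot("side");pickle.dump((a,b),open("s4.pkl","wb"))
for s in(a,b):
    print(wax(s,29,np.array([443,327]),60))
    p=s["pixels"].astype(int); m=(p.min(2)>150)&(p.max(2)-p.min(2)<35)
    v,u=np.nonzero(m);P=ray(s,np.c_[u,v],18)[:,:2]
    P=P[np.hypot(*(P-[442,325]).T)<90]; print("saucer",cv2.minEnclosingCircle(P.astype(np.float32)))
E
```

```text
t: 12.55
position: [444.6, 327.0, 30.2]
ee_rot: [0.0, 0.626, 0.78, 0.0]
wrist_force: [-0.3, 0.4, -0.7]
gripper_width: 42.5
grip_force: 0.0
t: 12.97
position: [444.7, 327.0, 110.0]
ee_rot: [0.0, 0.626, 0.78, 0.0]
wrist_force: [-0.8, 0.6, -0.0]
gripper_width: 42.4
grip_force: 0.0
t: 13.38
position: [464.7, 238.5, 140.0]
ee_rot: [0.001, 0.626, 0.78, 0.001]
wrist_force: [-0.3, -0.0, 0.1]
gripper_width: 42.5
grip_force: 0.0
t13.4 pos [464.7 238.5 140. ] yaw102.5 F [-0.3 -0.   0.1] w42.5 g0.0 j1 0.31 j6 0.09
shares [-25.86   1.97  -0.5 ]
turns(tool z) -12.87
shares after turning [ -2.64 -25.8   -0.5 ]
(array([444. , 326.6]), array([33.4, 57.7]), -78.1, 173, 277)
saucer ((442.6087341308594, 328.931640625), 70.96724700927734)
(array([444.4, 320.8]), array([28. , 51.7]), -76.6, 79, 97)
saucer ((443.2045593261719, 324.7064208984375), 69.81901550292969)
```

```bash
P='python3 -m pendant'
$P '[[[-1,0,-0.3],0,0.45],[[-1,0,-0.3],0,0.45],[[-1,0,-0.3],0,0.45],[[-1,0,-0.3],0,0.45],[[-1,0,-0.3],0,0.45]]' >/dev/null
$P '[[[-1,0,0],0,0.45],[[-1,0,0],0,0.45],[[-1,0,0],0,0.45],[[-1,0,0],0,0.45],[[-1,0,0],0,0.45]]' >/dev/null
$P '[[[-1,0,0],0,0.45],[[-1,0,0],0,0.45],[[-1,0,0],0,0.45],[[-1,0,0],0,0.45],[[-1,0,0],0,0.45]]' >/dev/null
$P '[[[-1,0,0],0,0.45],[[-1,0,0],0,0.45],[[-1,0,0],0,0.45],[[-1,0,0],0,0.45],[[-1,0,0],0,0.45]]' >/dev/null
$P '[[[-1,0,0],0,0.45],[[-1,0,0],0,0.45],[[-1,0,0],0,0.45],[[-1,0,0],0,0.45],[[0,0.2,0],0,0.45]]' >/dev/null
$P '[[[0,0.3,0],-1,0.45],[[0,0,0],-1,0.45],[[0,0,0],-1,0.45],[[0,0,0],-1,0.45],[[0,0,0],-1,0.45]]' >/dev/null
$P '[[[0,0,0],-1,0.45],[[0,0,0],-1,0.45],[[0,0,0],-1,0.45],[[0,0,0],-1,0.45],[[0,0,0],-1,0.45]]' >/dev/null
$P '[[[0,0,0],-1,0.45],[[0,0,0],-1,0.45],[[0,0,0],-0.87,0.45],[[0,0,0],0,0.45],[[0,0,0],0,0.45]]' 
python3 go.py 615 -258 150 191
python3 - <<'E'
from h import *
import pickle
w=snapshot("wrist");b=snapshot("side");a=snapshot("scene");pickle.dump((a,b,w),open("s5.pkl","wb"))
W=cv2.resize(w["pixels"],(800,600),interpolation=cv2.INTER_CUBIC)
cv2.imwrite("pics/p5.png",W[:,:,::-1])
E
```

```text
t: 16.82
position: [577.8, -226.3, 168.6]
ee_rot: [0.0, -0.095, 0.996, 0.0]
wrist_force: [-0.3, -0.3, -0.6]
gripper_width: 42.2
grip_force: 0.0
t16.8 pos [ 577.8 -226.3  168.6] yaw-169.1 F [-0.3 -0.3 -0.6] w42.2 g0.0 j1 -0.51 j6 -2.27
shares [-1.53 -1.91  0.93]
turns(tool z) -0.02
shares after turning [-1.52 -1.91  0.93]
```

View pics/p5.png

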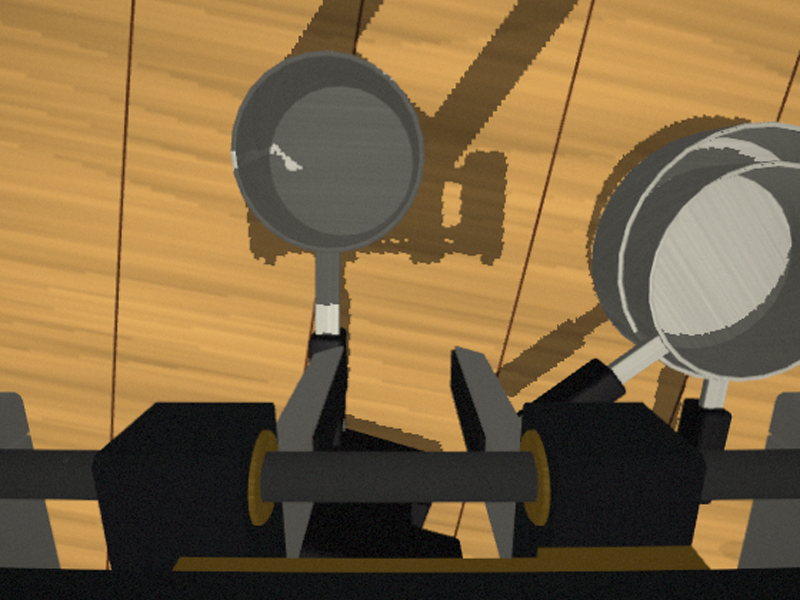

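In the wrist picture the small pan's rim is centred at (328,150). Its handle runs straight down to (327,340), so the tool is aligned with it. The middle neck runs (668,345)-(615,385), with its grip outwards to (525,405).

Run:
```python
from fit import *
import pickle
a,b,w=pickle.load(open("s5.pkl","rb"))
k=lambda L:[((x+.5)/(10/7)-.5,(y+.5)/(10/7)-.5) for x,y in L]
np.set_printoptions(precision=1,suppress=True)
print("small",*circ([(w,k([(233,150),(423,150),(328,53),(328,249)]))],52,66))
print("neck/grip start",ray(w,k([(327,252),(327,336)]),[66,72]))
print("mid rim",*circ([(w,k([(621,255),(660,180),(725,132),(700,374),(642,335)]))],66,60))
print("mid rim inner?",ray(w,k([(668,345),(618,383),(600,360)]),[60,66,66]))
```

```text
small [ 497.  -279.7] [-1.3 -1.3 -1.9 -2. ]
neck/grip start [[ 548.2 -272.3   66. ]
 [ 594.7 -264.3   72. ]]
mid rim [508.9 -42.3] [-0.8 -0.7  5.6  5.4 -0.5]
mid rim inner? [[ 565.7  -62.    60. ]
 [ 593.2  -88.1   66. ]
 [ 581.1 -103.2   66. ]]
```

```bash
P='python3 -m pendant'
python3 go.py 614 -260 62 | tail -1
$P '[[[-0.5,-0.6,0],0,0.45],[[-0.5,-0.6,0],0,0.45],[[-0.45,-0.6,0],0,0.45],[[0,-0.15,0],0,0.45],[[0,0,0],0,0.45]]' >/dev/null
python3 go.py 614 -260 62
$P '[[[0,0,0.8],0,0.45],[[0,0,0.8],0,0.45],[[0,0,0.8],0,0.45],[[0,0,0.8],0,0.45],[[0,0,0.8],0,0.45]]'
$P '[[[0,0,0.7],0,0.45],[[0,0,0.6],0,0.45],[[0,0,0],0,0.45],[[0,0,0],0,0.45]]'
python3 go.py 614 -260 62
```

```text
shares [-1.48 -1.97  5.32]
t17.4 pos [ 613.3 -260.8  168. ] yaw-169.1 F [ 0.   0.4 -0.2] w42.3 g0.0 j1 -0.53 j6 -2.29
shares [-0.05  0.03  5.3 ]
t: 17.8
position: [612.4, -259.5, 87.6]
ee_rot: [-0.0, -0.095, 0.995, 0.0]
wrist_force: [0.5, 1.2, 0.6]
gripper_width: 42.4
grip_force: 0.0
t: 18.13
position: [612.5, -259.8, 61.5]
ee_rot: [-0.001, -0.095, 0.995, 0.001]
wrist_force: [-0.3, 0.0, -0.2]
gripper_width: 41.8
grip_force: 0.0
t18.1 pos [ 612.5 -259.8   61.5] yaw-169.1 F [-0.3  0.  -0.2] w41.8 g0.0 j1 -0.53 j6 -2.29
shares [-0.07 -0.02 -0.03]
```

Close firmly and lift.

```bash
P='python3 -m pendant'
$P '[[[0,0,0],0,0.1],[[0,0,0],0,0.1],[[0,0,0],0,0.1],[[0,0,0],0,0.1],[[0,0,0],0,0.1]]' 55
python3 go.py
$P '[[[0,0,-0.2],0,0.1],[[0,0,-0.4],0,0.1],[[0,0,-0.6],0,0.1],[[0,0,-0.8],0,0.1],[[0,0,-0.8],0,0.1]]' >/dev/null
$P '[[[0,0,-0.8],0,0.1],[[0,0,-0.8],0,0.1],[[0,0,-0.5],0,0.1],[[0,0,0],0,0.1],[[0,0,0],0,0.1]]'
python3 - <<'E'
from h import *
import pickle
w=snapshot("wrist");b=snapshot("side");a=snapshot("scene");pickle.dump((a,b,w),open("s6.pkl","wb"))
C=np.hstack([cv2.resize(a["pixels"][130:310,100:300],(400,360),interpolation=cv2.INTER_CUBIC),cv2.resize(b["pixels"][180:360,230:430],(400,360),interpolation=cv2.INTER_CUBIC)])
cv2.imwrite("pics/p6.png",C[:,:,::-1])
E
```

```text
t: 18.55
position: [613.9, -260.7, 63.3]
ee_rot: [0.001, -0.096, 0.995, -0.001]
wrist_force: [0.7, -0.6, 1.8]
gripper_width: 19.8
grip_force: 54.9
t18.6 pos [ 613.9 -260.7   63.3] yaw-169.0 F [ 0.7 -0.6  1.8] w19.8 g54.9 j1 -0.53 j6 -2.29
t: 19.38
position: [613.7, -260.5, 161.4]
ee_rot: [0.001, -0.095, 0.995, -0.001]
wrist_force: [0.5, 0.5, -1.4]
gripper_width: 19.3
grip_force: 54.9
```

View pics/p6.png

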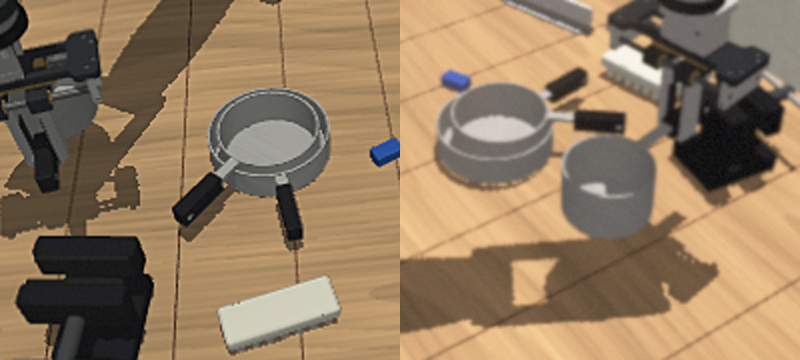

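The small pan has lifted off and hangs level. The middle pan sits flat with its grip running (213,178)-(183,208) in the scene panel, and the big grip is at (288,185)-(293,235).

Run:
```python
from fit import *
import pickle
a,b,w=pickle.load(open("s6.pkl","rb"))
f=lambda *L:(a,[(100+x/2,130+y/2) for x,y in L]); g=lambda *L:(b,[(230+(x-400)/2,180+y/2) for x,y in L])
np.set_printoptions(precision=1,suppress=True)
for o in ([f((218,130),(320,125),(270,88)),g((453,108),(552,108),(502,83))],):
    print("mid",*circ(o,66,60))
print("big",*circ([f((208,140),(330,140),(268,178)),g((438,130),(555,130),(497,156))],80,46))
print("mid grip scene",ray(*f((213,178),(183,208)),66)); print("side",ray(*g((577,116),(625,119)),66))
print("big grip",ray(*f((288,185),(291,230)),52))
# small pan in hand: rim bounds, side view: rim vs hang
c=ctrl.state()["position"]; z=c[2]
for tilt in (0,3,6):
    pass
# refine middle/big by dark-handle masks in scene: principal axis at z=66/52
p=a["pixels"].astype(int); m=p.max(2)<45
n,l,st,ce=cv2.connectedComponentsWithStats(m.astype(np.uint8))
for i in range(1,n):
    if st[i,4]>60:
        v,u=np.nonzero(l==i); 
        for zz in (66,52):
            P=ray(a,np.c_[u,v],zz-8)[:,:2]; q=P-P.mean(0); e=np.linalg.svd(q,full_matrices=0)[2][0]
            print(st[i],zz,P.mean(0),np.degrees(np.arctan2(e[1],e[0])))
```

```text
mid [515.4 -23.6] [-5.2  4.3  5.4 -4.   6.  -5.8]
big [512.4 -20.6] [-1.1  1.7 -1.9  1.2  4.1 -0.2]
mid grip scene [[ 599.1  -88.8   66. ]
 [ 640.8 -123.4   66. ]]
side [[ 590.5  -99.4   66. ]
 [ 639.4 -139.6   66. ]]
big grip [[609.6   0.   52. ]
 [677.5   0.   52. ]]
[ 16   0  18  28 198] 66 [-803.3 -974.2] 26.18133262699653
[ 16   0  18  28 198] 52 [-842.2 -993.6] 26.181332626996525
[181   0  19  68 405] 66 [-463.8 -176.4] 7.176445241045078
[181   0  19  68 405] 52 [-496.2 -180.4] 7.176445241045079
[430   0  32  59 950] 66 [-365.8  910.2] -28.97477715845033
[430   0  32  59 950] 52 [-396.2  927.1] -28.974777158450312
[ 448    0   38   75 1197] 66 [-297.   973.2] -32.03114036915585
[ 448    0   38   75 1197] 52 [-326.1  991.3] -32.03114036915585
[477   0  36  57 892] 66 [-332.4 1111. ] -35.121777911520034
[477   0  36  57 892] 52 [-362.3 1131.8] -35.12177791152005
[498   0  39  59 938] 66 [-316.1 1207.2] -37.64825512207361
[498   0  39  59 938] 52 [-345.7 1229.8] -37.64825512207361
[288  14  12  35 310] 66 [-393.4  258.1] -11.544830234154825
[288  14  12  35 310] 52 [-424.5  262.5]
[... 1228 characters left out ...]
311] 66 [ 620.8 -108.5] -36.80136407049107
[186 216  26  27 311] 52 [ 609.3 -111.2] -36.80136407049108
[238 222  13  28 215] 66 [653.2  -1.6] 8.372592051706732
[238 222  13  28 215] 52 [642.4  -2.3] 8.372592051706736
[ 108  248   69   66 3139] 66 [ 739.4 -221.5] 32.564807557819705
[ 108  248   69   66 3139] 52 [ 730.2 -226.4] 32.564807557819684
[340 367  38  14 365] 66 [995.3 188.5] -89.48456474417056
[340 367  38  14 365] 52 [991.  191.5] -89.48456474417056
[135 391  40  14 400] 66 [ 995.2 -178.1] -90.4106649730269
[135 391  40  14 400] 52 [ 990.9 -182.1] -90.4106649730269
[241 412  39   8 193] 66 [1046.8    7.8] -91.93159751622987
[241 412  39   8 193] 52 [1043.5    7.3] -91.93159751622987
```

```bash
cat > chamf.py <<'E'
from fit import *
import pickle
def grad(s):
    g=cv2.GaussianBlur(cv2.cvtColor(s["pixels"],cv2.COLOR_RGB2GRAY),(0,0),1).astype(np.float32)
    m=np.hypot(cv2.Sobel(g,5,1,0),cv2.Sobel(g,5,0,1)); return np.minimum(m,150)
def score(views,c,R,z,slope=0,ang=0):
    th=np.linspace(0,2*np.pi,120,endpoint=False);S=0
    for s,G in views:
        for r in (R,R-3):
            dx=r*np.cos(th);dy=r*np.sin(th)
            X=np.c_[c[0]+dx,c[1]+dy,z+slope*(dx*np.cos(ang)+dy*np.sin(ang))]
            uv=proj(s,X).astype(np.float32)
            S+=cv2.remap(G,uv[:,0].reshape(-1,1),uv[:,1].reshape(-1,1),1).mean()
    return S
def best(ss,c0,R,z,n=12,**k):
    V=[(s,grad(s)) for s in ss]
    L=[(score(V,(c0[0]+i,c0[1]+j),R,z,**k),c0[0]+i,c0[1]+j) for i in range(-n,n+1) for j in range(-n,n+1)]
    return max(L)
E
python3 - <<'E'
from chamf import *
a,b,w=pickle.load(open("s6.pkl","rb"));a5,b5,w5=pickle.load(open("s5.pkl","rb"))
for n,ss in(("a",[a]),("b",[b]),("ab",[a,b])):
    print(n,"mid",best(ss,(512,-24),66,60),"big",best(ss,(510,-21),80,46))
print("check small start a5 b5",best([a5],(497,-280),52,66),best([b5],(497,-280),52,66))
print("held small (side)")
for z in (159,162,165,168,171): print(z,best([b],(495,-281),52,z,n=9), [round(best([b],(495,-281),52,z,n=9,slope=t,ang=np.radians(10))[0]) for t in(-.1,-.05,.05,.1)])
E
```

```text
a mid (np.float32(182.29437), 517, -24) big (np.float32(191.00012), 509, -22)
b mid (np.float32(245.27539), 512, -23) big (np.float32(206.89128), 513, -20)
ab mid (np.float32(415.15955), 516, -26) big (np.float32(381.6757), 510, -22)
check small start a5 b5 (np.float32(144.02061), 496, -281) (np.float32(121.95006), 502, -284)
held small (side)
159 (np.float32(212.18588), 503, -279) [194, 206, 214, 207]
162 (np.float32(211.06332), 501, -281) [195, 205, 213, 205]
165 (np.float32(210.1932), 498, -284) [195, 205, 212, 204]
168 (np.float32(209.24667), 496, -287) [195, 205, 210, 201]
171 (np.float32(207.7887), 494, -290) [194, 204, 207, 198]
```

```bash
P='python3 -m pendant'
$P '[[[0,0,-0.4],0.2,0.1],[[0,0,-0.5],0.5,0.1],[[0,0,-0.3],0.8,0.1],[[0,0,0],0.8,0.1],[[0,0,0],0.8,0.1]]' >/dev/null
$P '[[[0,0,0],0.8,0.1],[[0,0,0],0.8,0.1],[[0,0,0],0.8,0.1],[[0,0,0],0.8,0.1],[[0,0,0],0.8,0.1]]' >/dev/null
$P '[[[0,0,0],0.8,0.1],[[0,0,0],0.8,0.1],[[0,0,0],0.8,0.1],[[0,0,0],0.8,0.1],[[0,0,0],0.8,0.1]]' >/dev/null
$P '[[[0,0,0],0.8,0.1],[[0,0,0],0.8,0.1],[[0,0,0],0.6,0.1],[[0,0,0],0.2,0.1],[[0,0,0],0,0.1]]' >/dev/null
$P '[[[0,0,0],0,0.1],[[0,0,0],0,0.1]]'
python3 go.py 529 -142.4 155 98
```

```text
t: 21.37
position: [613.1, -260.3, 184.1]
ee_rot: [-0.0, 0.655, 0.756, -0.0]
wrist_force: [-0.7, 0.3, -2.2]
gripper_width: 19.8
grip_force: 54.9
t21.4 pos [ 613.1 -260.3  184.1] yaw98.2 F [-0.7  0.3 -2.2] w19.8 g54.9 j1 -0.53 j6 -0.67
shares [ 6.43 -3.32  1.46]
turns(tool z) 0.03
shares after turning [ 6.42 -3.34  1.46]
```

```bash
P='python3 -m pendant'
$P '[[[0.3,-0.15,0],0,0.1],[[0.6,-0.3,0],0,0.1],[[0.8,-0.4,0],0,0.1],[[0.8,-0.4,0],0,0.1],[[0.8,-0.4,0],0,0.1]]' >/dev/null
$P '[[[0.8,-0.4,0.2],0,0.1],[[0.8,-0.4,0.2],0,0.1],[[0.6,-0.4,0.2],0,0.1],[[0.5,-0.3,0.2],0,0.1],[[0.3,-0.15,0.2],0,0.1]]' >/dev/null
$P '[[[0.1,-0.05,0.2],0,0.1],[[0,0,0.2],0,0.1],[[0,0,0],0,0.1],[[0,0,0],0,0.1]]'
python3 go.py 529 -142.4 70.5 98
python3 - <<'E'
from chamf import *
a=snapshot("scene");b=snapshot("side");pickle.dump((a,b),open("s7.pkl","wb"))
z=ctrl.state()["position"][2]+3.5
print(z)
for n,ss in(("a",[a]),("b",[b]),("ab",[a,b])):
    print(n,"small",best(ss,(514,-25),52,z),"mid",best(ss,(512,-24),66,60),"big",best(ss,(510,-21),80,46))
for t in (-.1,-.05,0,.05,.1): print(t,best([a,b],(514,-25),52,z,slope=t,ang=np.radians(-82)))
C=np.hstack([cv2.resize(a["pixels"][130:310,140:340],(400,360),interpolation=cv2.INTER_CUBIC),cv2.resize(b["pixels"][150:330,190:390],(400,360),interpolation=cv2.INTER_CUBIC)])
cv2.imwrite("pics/p7.png",C[:,:,::-1])
E
```

```text
t: 22.53
position: [529.0, -143.5, 156.0]
ee_rot: [-0.0, 0.655, 0.755, -0.0]
wrist_force: [0.0, 0.5, -2.1]
gripper_width: 19.8
grip_force: 54.9
t22.5 pos [ 529.  -143.5  156. ] yaw98.1 F [ 0.   0.5 -2.1] w19.8 g54.9 j1 -0.42 j6 -0.56
shares [0.06 0.01 4.28]
turns(tool z) 0.02
shares after turning [0.06 0.01 4.28]
159.9306345821384
a small (np.float32(228.99625), 515, -29) mid (np.float32(161.00473), 515, -33) big (np.float32(179.14246), 510, -22)
b small (np.float32(132.67226), 509, -34) mid (np.float32(132.72089), 524, -12) big (np.float32(130.1738), 505, -29)
ab small (np.float32(353.19345), 516, -28) mid (np.float32(268.27087), 520, -24) big (np.float32(299.88367), 510, -22)
-0.1 (np.float32(333.4141), 516, -30)
-0.05 (np.float32(344.8643), 515, -30)
0 (np.float32(353.19345), 516, -28)
0.05 (np.float32(357.67426), 515, -28)
0.1 (np.float32(352.4732), 514, -27)
```

View pics/p7.png

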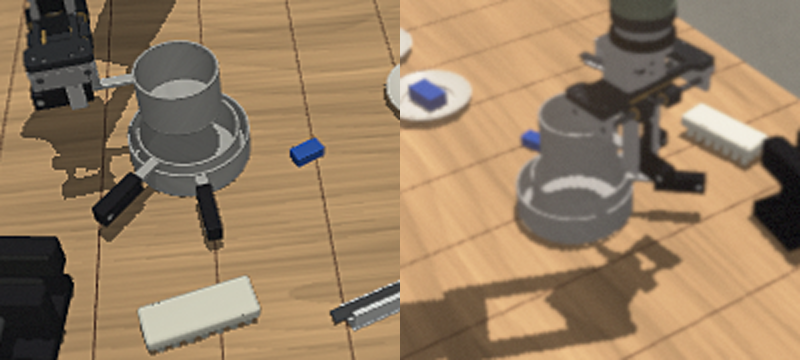

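The small pan hangs over the middle pan, its handle pointing towards -y at (115,80) in the scene panel. I lower it slowly and watch the force.

```bash
P='python3 -m pendant'
$P '[[[0.1,0,0.3],0,0.1],[[0,0,0.4],0,0.1],[[0,0,0.4],0,0.1],[[0,0,0.4],0,0.1],[[0,0,0.4],0,0.1]]' 
$P '[[[0,0,0.4],0,0.1],[[0,0,0.4],0,0.1],[[0,0,0.3],0,0.1],[[0,0,0.2],0,0.1],[[0,0,0],0,0.1]]' 
$P '[[[0,0,0.2],0,0.1],[[0,0,0.2],0,0.1],[[0,0,0],0,0.1]]' 
$P '[[[0,0,0.15],0,0.1],[[0,0,0.1],0,0.1],[[0,0,0],0,0.1]]' 
python3 go.py 529 -142.4 70.5
```

```text
t: 23.05
position: [528.0, -140.9, 116.9]
ee_rot: [-0.001, 0.655, 0.755, -0.0]
wrist_force: [-1.2, -0.1, -1.2]
gripper_width: 19.6
grip_force: 54.9
t: 23.47
position: [527.7, -140.8, 91.0]
ee_rot: [-0.001, 0.655, 0.756, -0.0]
wrist_force: [-0.8, -0.7, -2.7]
gripper_width: 19.9
grip_force: 54.9
t: 23.72
position: [528.2, -140.9, 83.7]
ee_rot: [-0.0, 0.655, 0.755, -0.0]
wrist_force: [-0.8, 0.4, -1.4]
gripper_width: 19.7
grip_force: 54.9
t: 23.97
position: [528.2, -141.0, 78.9]
ee_rot: [-0.0, 0.655, 0.756, -0.0]
wrist_force: [-0.2, -0.9, -0.9]
gripper_width: 19.8
grip_force: 54.9
t24.0 pos [ 528.2 -141.    78.9] yaw98.1 F [-0.2 -0.9 -0.9] w19.8 g54.9 j1 -0.42 j6 -0.56
shares [-0.08  0.03  0.42]
```

```bash
P='python3 -m pendant'
$P '[[[0,0,0.1],0,0.1],[[0,0,0.1],0,0.1],[[0,0,0],0,0.1]]' | grep -E "pos|wrist"
$P '[[[0,0,0.1],0,0.1],[[0,0,0],0,0.1],[[0,0,0],0,0.1]]' | grep -E "pos|wrist"
```

```text
position: [528.2, -141.0, 74.9]
wrist_force: [-0.3, 0.1, -0.9]
position: [528.4, -141.0, 73.1]
wrist_force: [-0.2, 0.3, -0.7]
```

```bash
P='python3 -m pendant'
$P '[[[0,0,0.07],0,0.1],[[0,0,0],0,0.1],[[0,0,0],0,0.1]]' | grep -E "pos|wrist"
$P '[[[0,0,0.07],0,0.1],[[0,0,0],0,0.1],[[0,0,0],0,0.1]]' | grep -E "pos|wrist"
python3 - <<'E'
from chamf import *
a=snapshot("scene");b=snapshot("side")
z=74
for n,ss in(("a",[a]),("b",[b]),("ab",[a,b])):
    print(n,"small",best(ss,(514,-25),52,z),"mid",best(ss,(512,-24),66,60),"big",best(ss,(510,-21),80,46))
for z in (70,72,74,76,78,80,84): print(z,best([a,b],(514,-25),52,z,n=6))
E
```

```text
position: [528.4, -141.0, 71.8]
wrist_force: [-0.4, 0.2, -1.2]
position: [528.8, -141.3, 71.1]
wrist_force: [-0.8, -0.5, 3.2]
a small (np.float32(219.46095), 514, -26) mid (np.float32(178.4878), 514, -33) big (np.float32(196.151), 510, -22)
b small (np.float32(178.80237), 522, -26) mid (np.float32(171.77003), 521, -20) big (np.float32(165.51784), 516, -19)
ab small (np.float32(374.0979), 514, -27) mid (np.float32(316.7745), 519, -21) big (np.float32(343.70807), 511, -22)
70 (np.float32(370.69598), 510, -24)
72 (np.float32(375.38394), 512, -26)
74 (np.float32(374.0979), 514, -27)
76 (np.float32(380.09872), 516, -27)
78 (np.float32(381.89807), 518, -27)
80 (np.float32(373.87793), 518, -29)
84 (np.float32(322.12625), 520, -29)
```

Contact shows as 3 N at the expected height, so I release and back off.

```bash
P='python3 -m pendant'
$P '[[[0,0,0],0,0.25],[[0,0,0],0,0.3],[[0,0,0],0,0.4],[[0,0,0],0,0.4],[[0,0,0],0,0.4]]' 
$P '[[[0,0,-0.3],0,0.4],[[0,0,-0.6],0,0.4],[[0,0,-1],0,0.4],[[0,0,-1],0,0.4],[[0,0,-1],0,0.4]]' >/dev/null
$P '[[[-1,0,-1],0,0.4],[[-1,0,-1],0,0.4],[[-1,0,-1],0,0.4],[[-1,0,0],0,0.4],[[-1,0,0],0,0.4]]' >/dev/null
$P '[[[-1,0,0],0,0.4],[[-1,0,0],0,0.4],[[0,0,0],0,0.4]]'
python3 - <<'E'
from chamf import *
a=snapshot("scene");b=snapshot("side");pickle.dump((a,b),open("s8.pkl","wb"))
for z in (70,72,74,76,78,80): print(z,best([a,b],(514,-25),52,z,n=6))
for t in (-.1,-.05,0,.05,.1): print(t,[int(best([a,b],(514,-25),52,74,n=5,slope=t,ang=np.radians(q))[0]) for q in(-82,8)])
print("mid",best([a,b],(512,-24),66,60),"big",best([a,b],(510,-21),80,46))
p=a["pixels"].astype(int); m=p.max(2)<45
n,l,st,ce=cv2.connectedComponentsWithStats(m.astype(np.uint8))
for i in range(1,n):
    if st[i,4]>60:
        v,u=np.nonzero(l==i)
        P=ray(a,np.c_[u,v],58)[:,:2]; q=P-P.mean(0); e=np.linalg.svd(q,full_matrices=0)[2][0]
        if abs(P.mean(0)[0]-570)<110 and abs(P.mean(0)[1]+80)<130: print(st[i],P.mean(0).round(),np.degrees(np.arctan2(e[1],e[0])).round(1))
E
```

```text
t: 25.48
position: [528.4, -141.0, 70.2]
ee_rot: [-0.0, 0.655, 0.755, -0.0]
wrist_force: [-0.1, 0.5, 0.3]
gripper_width: 37.4
grip_force: 0.0
t: 26.57
position: [548.7, -283.3, 210.0]
ee_rot: [0.002, 0.656, 0.754, -0.0]
wrist_force: [-0.2, 0.5, 0.3]
gripper_width: 37.8
grip_force: 0.0
70 (np.float32(414.97485), 511, -24)
72 (np.float32(417.0526), 512, -27)
74 (np.float32(407.575), 513, -28)
76 (np.float32(393.66406), 515, -29)
78 (np.float32(372.97504), 516, -29)
80 (np.float32(351.9365), 518, -28)
-0.1 [384, 367]
-0.05 [400, 389]
0 [407, 407]
0.05 [403, 398]
0.1 [399, 362]
mid (np.float32(353.44708), 512, -27) big (np.float32(393.83618), 511, -22)
[165 193  29  16 297] [ 520. -160.] -87.0
[186 216  26  27 313] [ 621. -109.] -36.8
[238 222  13  28 217] [653.  -2.] 8.4
```

```bash
python3 -c "
from rig import ctrl
print(ctrl.close_job())"
```

```text
the job is handed in; nothing more can be done
None
```

I handed the job in at about 27 s of the 67 s allowed, but no verdict came back. By my last camera measurements the middle handle is about 45° from the big pan's, the small pan sits flat in the nest with its handle 45–50° further round the same way, and the wax lies flat within about 5 mm of the saucer's centre. The big pan is within about 5 mm of its start by the same measurements, and the gripper is clear.

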